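Swap the cartridge of the cardboard cutter

TASK

Change the cartridge in the blue cardboard cutter: press the spent cartridge down until its push-push catch lets go and pops it up, lift it out and stand it upright in the black tray, then put the new cartridge from the bench into the bay and press it fully down until the catch holds it. Press and insert gently, by feel (the catch breaks above 30 N), and leave the other things on the bench where they are.

Things in the scene. Friction and masses are not known exactly. Their poses are not given: they have to be found in the camera images.
- machine: Blue bench cardboard cutter, 300 (x) x 240 (y) x 120 mm high, fixed; green cutting surface with a small steel cutting head, 28 mm high, on its flat top, 85 mm from its centre along +x. Origin at the centre of its underside. The bay opens in its top 50 mm from its centre along -x, on the robot's side.
- bay_mouth (a point): Centre of the bay's mouth, level with the machine's top; axes as the machine's. The bay is an upright shaft 53 (x) x 35 (y) mm (1.5 mm play each side) with a 5 mm 45-degree grey funnel at the rim. Held by the catch, a cartridge's top is 8 to 16 mm above the mouth (differs by machine); ejected, it rises 26 mm to 34 to 42 mm, loose on the platform, still 22 to 30 mm deep.
- carriage: Sprung platform of the push-push catch in the bay, 46 x 28 mm; origin on its top. Held 48 to 56 mm below the mouth, risen 22 to 30. To latch or to release, press to 7 mm below the held height and let go; a shorter press changes nothing. The spring takes 4 to 9 N; 8.5 mm below held is a firm stop (6 N per mm more): go slowly there (under 8 mm/s), stop at 12 to 18 N.
- old_cartridge: Spent cartridge, at the start held in the bay, only its top showing. White block 50 (its x) x 32 (y) x 64 mm tall (z), 110 to 210 g; grey foot 46 x 28, 8 mm high; steel window on both broad sides, three grey ribs on its flat top. Origin at the centre of its underside. A half turn makes no difference. Grip it across its 32 mm sides.
- new_cartridge: New cartridge, alike, standing on the bench beside the machine. White block 50 (its x) x 32 (y) x 64 mm tall (z), 110 to 210 g; grey foot 46 x 28, 8 mm high; steel window on both broad sides, three grey ribs on its flat top. Origin at the centre of its underside. A half turn makes no difference. Grip it across its 32 mm sides.
- tray: Black open tray, fixed to the bench on the other side of the machine, 140 (x) x 120 (y) x 24 mm high outside, walls and floor 4 mm. Origin at the centre of its underside.
- tape: Roll of tape lying flat, 90 mm across, 24 mm high. Bystander. Origin under its centre.
- pen_cup: Open aluminium cup, 72 mm across, 90 mm tall. Bystander. Origin at the centre of its foot.
- steel_rule: Flat steel rule, 200 x 28 x 4 mm, lying across the far end of the machine's top. Bystander. Origin under its centre.
- pin_tin: Small round tin, 40 mm across, 18 mm high, on the machine's green surface. Bystander. Origin under its centre.

How it is judged:
By the outcome, as a careful person would: the job done as asked, in the order asked, and still so for the second after the job is handed in, with the robot touching nothing.
It also fails if it takes over 72 s, if anything falls off the work surface, if the arm or the gripper's body presses on something with over 40 N, if the wrist force passes 120 N, or if a joint passes its speed limit or range.

ROBOT

A 6-joint arm with a two-finger parallel gripper is mounted at the origin on the work surface. World frame = base frame: x ahead of the robot, y to its left, z up, the work surface at z = 0. Lengths are in m, angles in rad, forces in N, time in s.
With the tool pointing down it reaches from about 0.375 to 0.9 m from the base axis. Payload 3.1 kg.
Tool frame: the origin (TCP) lies on the centre line of the jaws, within the pads' length; the fingertips stand robot.finger_overhang ahead of it and the grasp point (between the pads) is the TCP (robot.finger_overhang is the distance from the TCP to the fingertips, in m); z points along the fingers, y is the direction in which the jaws open and shut (so a half turn about z gives the same grasp; the last joint's range is limited). The gripper opens to 87 mm and grips with 3 to 60 N. Pads are 19 mm wide; open, the fingers measure 117 mm over their backs; the gripper's body (75 mm by 190 mm) begins 51 mm behind the grasp point.
Start: joints at [0.996, 0.527, 1.433, -0, 1.181, -0.178], TCP at [0.242, 0.576, 0.242] pointing down, gripper open.
Joint ranges: [-3.08, 3.08], [-0.75, 2.2], [0.22, 2.44], [-1.43, 4.57], [0, 2.65], [-2.85, 2.85]. Speed limits (rad/s): [2.79, 2.79, 3.14, 3.14, 3.14, 3.14].

INTERFACE

Orientations are given as [roll, pitch, yaw] about the fixed x, y, z axes, in that order (R = Rz(yaw) Ry(pitch) Rx(roll)).
In Python, from rig import telemetry, cams, robot gives the robot as it stands.
- The arm moves only by the tool send_rows, never from a script. Its argument "rows" is a list of rows, each an object of numbers: "hand": the opening, from -1 (shut) to 1 (fully open); "dx", "dy", "dz": the shift along the tool's x, y, z in cm; "rx", "ry", "rz": the turn, a rotation vector about the tool's x, y, z in degrees. In form: [{"hand": .., "dx": .., "dy": .., "dz": .., "rx": .., "ry": .., "rz": ..}, ...]. A call has 1 to 8 rows; each row is the pose to reach, as a shift and turn from the pose commanded when the call began, along the tool's axes at that moment; what a row does not reach only later rows make up. A row lasts 1/8 s, in which the tool goes at most 62.5 mm and 10.7 degrees, less where a joint would pass 70% of its speed; a pose out of reach is approached as far as the arm can. A call with a gripper value outside its range is refused whole. The fingers move at their own pace and stop on an object; the grip force is fixed at half the most. Time passes only in rows, so rows that repeat a pose let the fingers close. It gives the time, the measured TCP pose, the force and the opening at its end, in the units of the state.
- telemetry.read_state(): the state, without advancing time (a new reading comes with each control period).
- cams.camera(name): name is "side" or "top" or "wrist"; returns a dict with "pixels" (480x640x3 uint8, blue, green, red), "camera_matrix" (3x3 intrinsics, pixels), "R" (3x3) and "t" (3): a world point X has camera coordinates R X + t; the wrist camera has in their place "T_tool_cam" (4x4, takes a point from camera to tool coordinates, whose origin is the TCP and whose axes are the flange's). Camera axes: x right, y down, z forward; pixel columns grow to the right and rows downward; lengths in m; the calibration is good to about 2 mm. A picture is of the moment at which its call begins: read the wrist's pose just before it. There is no depth.
- robot.hand_in(): hands the job in, once; it reports no verdict.
The state is a dict: "time_s": time; "joint_pos": joint angles; "dq": joint speeds; "joint_efforts": joint torques, N m; "eef_pos": TCP position; "tcp_rot": TCP orientation; "wrist_force": force on the tool from outside, world axes, zero at the start; "wrist_torque": the same for the moment, N m; "grip_width": finger opening in m.
Only numpy, scipy, OpenCV 4.12 (cv2) and the standard library are available. Lean on these libraries where they do the work, as an engineer would, in place of code of your own. Each camera call takes 0.05 s, during which the arm holds its last target.

## Working session

There is one attempt and no reset: what is moved stays moved. The work goes in short steps, Python scripts to look and compute and a tool call to move; the robot and the scene stay as the last step left them, time stands still between calls to the robot, and variables do not carry over. Pictures are saved under pics/ and viewed, and the job is handed in when it is done.

Besides the shell and the picture viewer there is one more tool, called after ">>>" by a JSON object that holds its "api" and its "payload". send_rows: Moves the arm, as the interface text tells. Its arguments: {"type":"object","properties":{"rows":{"type":"array"}},"required":["rows"]}

```bash
ls; mkdir -p pics; python3 - <<'E'
from rig import telemetry, cams, robot
import cv2,numpy as np
s=telemetry.read_state();print(s, robot.finger_overhang)
for n in("side","top","wrist"):
    c=cams.camera(n);cv2.imwrite(f"pics/{n}0.png",c["pixels"])
    print(n,{k:np.round(v,4).tolist() for k,v in c.items() if k!="pixels"})
E
```

```text
pics
{'time_s': 0.0, 'joint_pos': array([ 9.95517265e-01,  5.28455630e-01,  1.43391488e+00, -1.23060295e-05,
        1.18140015e+00, -1.78478506e-01]), 'dq': array([ 3.97895676e-04, -7.10068263e-06, -9.10302817e-05, -3.92770180e-04,
       -3.26494235e-04,  1.23064212e-03]), 'joint_efforts': array([-2.39667343e-04, -4.40041029e+01, -1.76591760e+01,  6.32470055e-02,
        5.82703308e-02, -1.74577690e-04]), 'eef_pos': array([0.24111923, 0.57585631, 0.24057407]), 'tcp_rot': array([-3.13944722e+00, -3.75473262e-04,  2.74479638e+00]), 'wrist_force': array([-0.46894327, -0.12376107, -0.56848954]), 'wrist_torque': array([-0.01687944,  0.06340879,  0.00306994]), 'grip_width': 0.08713969887898626} 0.019
side {'camera_matrix': [[446.9675, 0.0, 322.2427], [0.0, 446.9675, 242.1409], [0.0, 0.0, 1.0]], 'R': [[-0.973, -0.2306, 0.0059], [-0.1431, 0.5833, -0.7995], [0.1809, -0.7788, -0.6006]], 't': [0.5572, 0.1471, 0.7556]}
top {'camera_matrix': [[613.0134, 0.0, 310.8681], [0.0, 613.0134, 246.5585], [0.0, 0.0, 1.0]], 'R': [[-0.0033, -1.0, -0.0022], [-0.9879, 0.0036, -0.1548], [0.1548, 0.0017, -0.9879]], 't': [0.0167, 0.609, 1.1653]}
wrist {'camera_matrix': [[418.7593, 0.0, 317.7817], [0.0, 418.7593, 239.5575], [0.0, 0.0, 1.0]], 'T_tool_cam': [[-0.0005, -0.9703, -0.2421, 0.0664], [1.0, -0.0005, -0.0003, 0.0006], [0.0002, -0.2421, 0.9703, -0.1431], [0.0, 0.0, 0.0, 1.0]]}
```

View pics/top0.png

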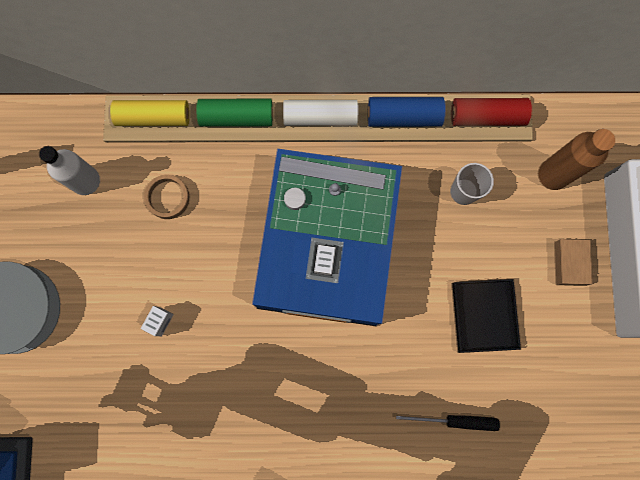

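View pics/side0.png

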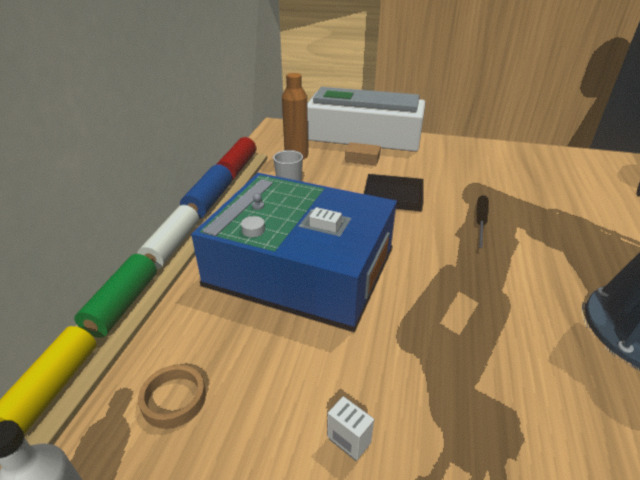

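View pics/wrist0.png

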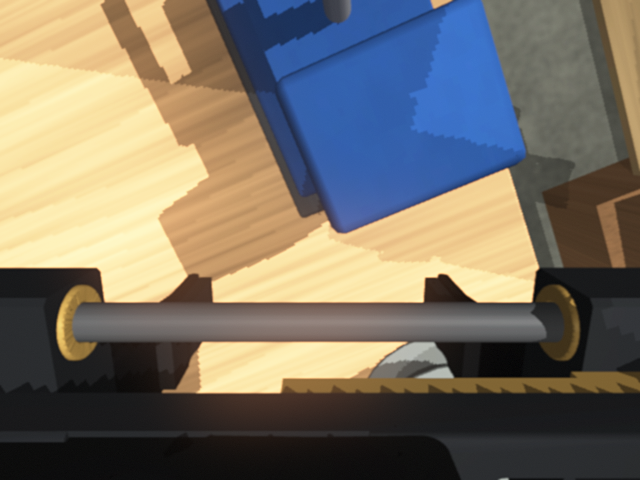

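```bash
cat > h.py <<'E'
import numpy as np,cv2
from scipy.spatial.transform import Rotation as Ro
def ray(c,uv):
    K=c["camera_matrix"];d=np.linalg.inv(K)@np.array([uv[0],uv[1],1.]);R=c["R"];return -R.T@c["t"],R.T@d
def onz(c,uv,z):
    o,d=ray(c,uv);return o+d*(z-o[2])/d[2]
def two(c1,p1,c2,p2):
    o1,d1=ray(c1,p1);o2,d2=ray(c2,p2)
    s=np.linalg.lstsq(np.c_[d1,-d2],o2-o1,rcond=None)[0]
    a=o1+d1*s[0];b=o2+d2*s[1];return (a+b)/2,np.linalg.norm(a-b)
def proj(c,X):
    p=c["camera_matrix"]@(c["R"]@np.asarray(X)+c["t"]);return p[:2]/p[2]
def plan(s,pos,yaw):
    "shift in cm in tool axes, rotvec deg, to reach pos pointing down with tool yaw"
    R0=Ro.from_euler('xyz',s["tcp_rot"]);R1=Ro.from_euler('xyz',[np.pi,0,yaw])
    d=R0.inv().apply(np.array(pos)-s["eef_pos"])*100
    return np.round(d,2),np.round((R0.inv()*R1).as_rotvec(degrees=True),2)
E
python3 - <<'E'
from h import *
from rig import cams
T=cams.camera("top");S=cams.camera("side")
def cr(im,x,y,w,h,k,n):cv2.imwrite(n,cv2.resize(im[y:y+h,x:x+w],None,fx=k,fy=k,interpolation=cv2.INTER_CUBIC))
cr(T["pixels"],300,230,50,60,10,"pics/a.png")
cr(T["pixels"],130,295,50,50,10,"pics/b.png")
def cand(c,m,mn):
    cs,_=cv2.findContours(m,cv2.RETR_EXTERNAL,cv2.CHAIN_APPROX_NONE)
    return [cv2.minAreaRect(k) for k in cs if cv2.contourArea(k)>mn]
im=T["pixels"].astype(int)
blue=((im[...,0]>im[...,2]+50)&(im[...,0]>im[...,1]+30)).astype(np.uint8)*255
b2=np.zeros_like(blue);b2[140:340,240:420]=blue[140:340,240:420]
pts=np.column_stack(np.nonzero(b2)[::-1]).astype(np.float32)
r=cv2.minAreaRect(pts);print("mach",r)
for q in cv2.boxPoints(r):print(q,onz(T,q,.12))
dark=(im.max(2)<45).astype(np.uint8)*255;d2=np.zeros_like(dark);d2[270:360,445:530]=dark[270:360,445:530]
for r in cand(T,d2,1000):
    print("tray",r)
    for q in cv2.boxPoints(r):print(q,onz(T,q,.024))
w=((im.min(2)>120)&(im.max(2)-im.min(2)<40)).astype(np.uint8)*255
for (x0,y0,x1,y1),z in (((305,240,345,285),.132),((135,300,175,340),.064)):
    m=np.zeros_like(w);m[y0:y1,x0:x1]=w[y0:y1,x0:x1]
    for r in cand(T,m,60):
        print("white",r)
        for q in list(cv2.boxPoints(r))+[r[0]]:print(q,onz(T,q,z))
E
```

```text
mach ((328.0322265625, 236.0132293701172), (130.10386657714844, 160.35037231445312), 8.267173767089844)
[252.12796 306.0015 ] [0.48794498 0.12236544 0.12      ]
[275.1846  147.31743] [0.78954985 0.0818545  0.12      ]
[403.9365  166.02496] [ 0.75170142 -0.16261914  0.12      ]
[380.87985 324.70905] [ 0.45315213 -0.11261826  0.12      ]
tray ((486.0223388671875, 315.5863342285156), (72.36590576171875, 62.17021942138672), 84.95755004882812)
[451.87726 282.2756 ] [ 0.5395029  -0.26685764  0.024     ]
[513.8069  276.81125] [ 0.55002423 -0.39108419  0.024     ]
[520.1674  348.89706] [ 0.40779137 -0.39581141  0.024     ]
[458.2378  354.36142] [ 0.39762043 -0.27380865  0.024     ]
white ((324.29998779296875, 258.8999938964844), (17.819091796875, 26.870059967041016), 8.130102157592773)
[313.58    270.93997] [0.55072823 0.00961357 0.132     ]
[317.37997 244.34   ] [0.59992936 0.00242498 0.132     ]
[335.02    246.86002] [ 0.59511769 -0.02998032  0.132     ]
[331.22 273.46] [ 0.54598363 -0.02257845  0.132     ]
(324.29998779296875, 258.8999938964844) [ 0.57285575 -0.01012343  0.132     ]
white ((153.43397521972656, 320.5188903808594), (16.60898780822754, 26.516101837158203), 29.05460548400879)
[139.73587 328.0755 ] [0.44991195 0.34232612 0.064     ]
[152.61322 304.89624] [0.49404107 0.31930624 0.064     ]
[167.13208 312.96228] [0.47850139 0.29085631 0.064     ]
[154.25473 336.14154] [0.43455291 0.31399211 0.064     ]
(153.43397521972656, 320.5188903808594) [0.46418027 0.31663875 0.064     ]
```

View pics/a.png

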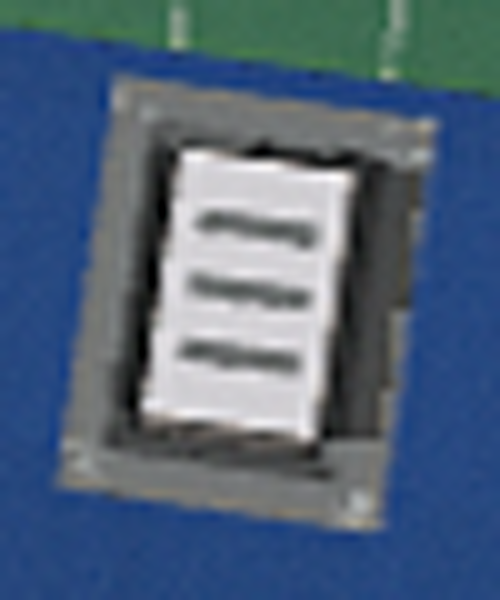

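View pics/b.png

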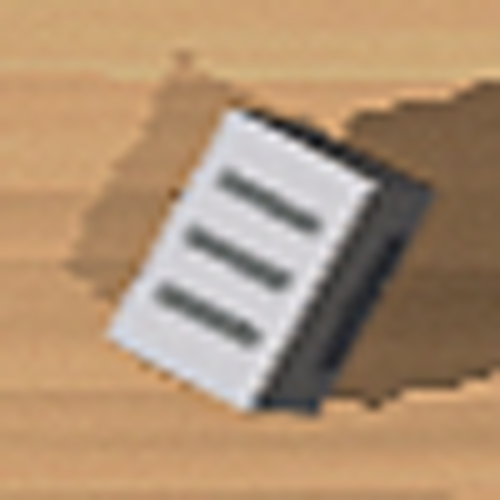

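```bash
python3 - <<'E'
from h import *
from rig import cams,telemetry
T=cams.camera("top");S=cams.camera("side")
print("rim",onz(T,(324.4,259.9),.12))
im=S["pixels"].astype(int)
w=((im.min(2)>175)&(im.max(2)-im.min(2)<40)).astype(np.uint8)*255
for (x0,y0,x1,y1) in ((300,200,352,238),(320,390,380,462)):
    m=np.zeros_like(w);m[y0:y1,x0:x1]=w[y0:y1,x0:x1]
    p=np.column_stack(np.nonzero(m)[::-1]).astype(np.float32);print(cv2.minAreaRect(p))
cv2.imwrite("pics/c.png",cv2.resize(S["pixels"][195:245,295:360],None,fx=8,fy=8,interpolation=2))
print(proj(S,(.5729,-.0101,.132)),proj(S,(.4642,.3166,.064)))
s=telemetry.read_state()
print(plan(s,(.572,-.0105,.20),np.radians(171.7)))
E
```

```text
rim [ 0.57261888 -0.01053999  0.12      ]
((324.9058837890625, 214.92352294921875), (29.06868553161621, 10.304197311401367), 12.528807640075684)
((350.5283508300781, 415.962890625), (39.85807418823242, 23.223285675048828), 37.405357360839844)
[323.87627902 215.85034848] [348.76883933 414.74149716]
(array([-53.17, -41.34,   4.15]), array([-3.000e-02, -1.000e-02, -1.443e+01]))
```

View pics/c.png

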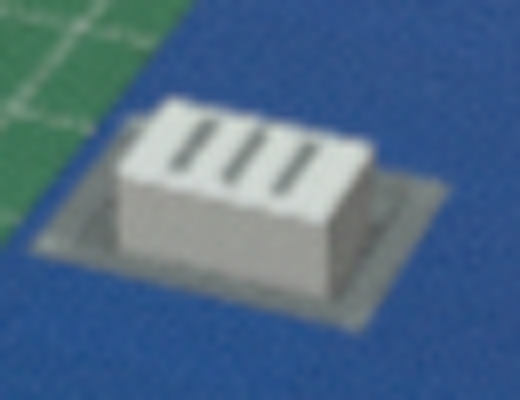

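>>> {"api": "send_rows", "payload": {"rows": [{"hand": -1, "dx": -4.5, "dy": -3.5, "rz": -3}, {"hand": -1, "dx": -9, "dy": -7, "rz": -6}, {"hand": -1, "dx": -13.5, "dy": -10.5, "rz": -9}, {"hand": -1, "dx": -18, "dy": -14, "rz": -12}, {"hand": -1, "dx": -22.5, "dy": -17.5, "rz": -14.4}, {"hand": -1, "dx": -27, "dy": -21, "rz": -14.4}, {"hand": -1, "dx": -31.5, "dy": -24.5, "rz": -14.4}, {"hand": -1, "dx": -36, "dy": -28, "rz": -14.4}]}}

```text
validation failed for argument at $.ro...
```

```bash
python3 - <<'E'
from h import *
from rig import telemetry
s=telemetry.read_state();print(s["eef_pos"],plan(s,(.572,-.0105,.175),np.radians(171.7)))
E
```

```text
[0.24142065 0.57630943 0.24129524] (array([-53.17, -41.34,   6.65]), array([-3.000e-02, -1.000e-02, -1.443e+01]))
```

>>> {"api": "send_rows", "payload": {"rows": [{"hand": -1, "dx": -4.5, "dy": -3.5, "dz": 0, "rx": 0, "ry": 0, "rz": -3}, {"hand": -1, "dx": -9, "dy": -7, "dz": 0, "rx": 0, "ry": 0, "rz": -6}, {"hand": -1, "dx": -13.5, "dy": -10.5, "dz": 0, "rx": 0, "ry": 0, "rz": -9}, {"hand": -1, "dx": -18, "dy": -14, "dz": 0, "rx": 0, "ry": 0, "rz": -12}, {"hand": -1, "dx": -22.5, "dy": -17.5, "dz": 0, "rx": 0, "ry": 0, "rz": -14.4}, {"hand": -1, "dx": -27, "dy": -21, "dz": 0, "rx": 0, "ry": 0, "rz": -14.4}, {"hand": -1, "dx": -31.5, "dy": -24.5, "dz": 0, "rx": 0, "ry": 0, "rz": -14.4}, {"hand": -1, "dx": -36, "dy": -28, "dz": 0, "rx": 0, "ry": 0, "rz": -14.4}]}}

```text
time_s: 1.35
eef_pos: [0.4663, 0.1774, 0.2418]
tcp_rot: [3.141, 0.001, 2.996]
wrist_force: [0.6, -0.2, 0.9]
grip_width: 0.0147
```

```bash
python3 - <<'E'
from h import *
from rig import telemetry
s=telemetry.read_state();print(s["eef_pos"],s["grip_width"],plan(s,(.572,-.0105,.175),np.radians(171.7)))
E
```

```text
[0.46625919 0.17739315 0.24184143] 0.014707629384448705 (array([-13.18, -17.06,   6.69]), array([ 0.02,  0.05, -0.04]))
```

>>> {"api": "send_rows", "payload": {"rows": [{"hand": -1, "dx": -3.5, "dy": -4.5, "dz": 0, "rx": 0, "ry": 0, "rz": 0}, {"hand": -1, "dx": -7, "dy": -9, "dz": 1, "rx": 0, "ry": 0, "rz": 0}, {"hand": -1, "dx": -10, "dy": -13, "dz": 3, "rx": 0, "ry": 0, "rz": 0}, {"hand": -1, "dx": -13.2, "dy": -17.1, "dz": 5, "rx": 0, "ry": 0, "rz": 0}, {"hand": -1, "dx": -13.2, "dy": -17.1, "dz": 6.7, "rx": 0, "ry": 0, "rz": 0}, {"hand": -1, "dx": -13.2, "dy": -17.1, "dz": 6.7, "rx": 0, "ry": 0, "rz": 0}]}}

```text
time_s: 2.1
eef_pos: [0.5701, -0.0097, 0.1731]
tcp_rot: [3.141, -0.004, 2.995]
wrist_force: [0.5, 0.0, 0.2]
grip_width: 0.0003
```

```bash
python3 - <<'E'
from h import *
from rig import telemetry,cams
s=telemetry.read_state();print(s["eef_pos"],s["wrist_force"],s["grip_width"],plan(s,(.572,-.0105,.155),np.radians(171.7)))
cv2.imwrite("pics/s1.png",cams.camera("side")["pixels"][100:340,180:500].repeat(2,0).repeat(2,1))
E
```

```text
[ 0.57012198 -0.00972494  0.17311765] [0.50632099 0.00100976 0.16805618] 0.000252107445548677 (array([-0.2 , -0.05,  1.81]), array([ 0.02, -0.22, -0.11]))
```

View pics/s1.png

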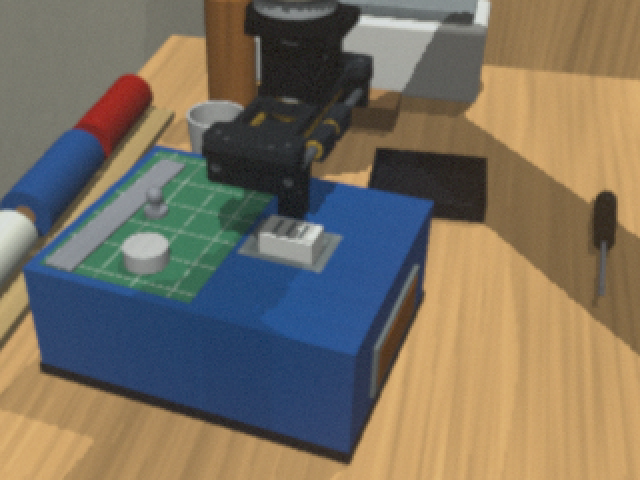

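>>> {"api": "send_rows", "payload": {"rows": [{"hand": -1, "dx": -0.15, "dy": 0, "dz": 0.8, "rx": 0, "ry": 0, "rz": 0}, {"hand": -1, "dx": -0.15, "dy": 0, "dz": 1.5, "rx": 0, "ry": 0, "rz": 0}, {"hand": -1, "dx": -0.15, "dy": 0, "dz": 1.6, "rx": 0, "ry": 0, "rz": 0}, {"hand": -1, "dx": -0.15, "dy": 0, "dz": 1.7, "rx": 0, "ry": 0, "rz": 0}, {"hand": -1, "dx": -0.15, "dy": 0, "dz": 1.8, "rx": 0, "ry": 0, "rz": 0}, {"hand": -1, "dx": -0.15, "dy": 0, "dz": 1.9, "rx": 0, "ry": 0, "rz": 0}, {"hand": -1, "dx": -0.15, "dy": 0, "dz": 2.0, "rx": 0, "ry": 0, "rz": 0}]}}

```text
time_s: 3.02
eef_pos: [0.573, -0.0096, 0.1552]
tcp_rot: [3.142, 0.001, 2.996]
wrist_force: [-1.3, -0.1, 5.5]
grip_width: 0.0004
```

>>> {"api": "send_rows", "payload": {"rows": [{"hand": -1, "dx": 0, "dy": 0, "dz": 0.08, "rx": 0, "ry": 0, "rz": 0}, {"hand": -1, "dx": 0, "dy": 0, "dz": 0.16, "rx": 0, "ry": 0, "rz": 0}, {"hand": -1, "dx": 0, "dy": 0, "dz": 0.24, "rx": 0, "ry": 0, "rz": 0}, {"hand": -1, "dx": 0, "dy": 0, "dz": 0.32, "rx": 0, "ry": 0, "rz": 0}]}}

```text
time_s: 3.52
eef_pos: [0.5731, -0.0095, 0.1523]
tcp_rot: [3.142, 0.001, 2.996]
wrist_force: [-1.4, 0.6, 6.4]
grip_width: 0.0003
```

>>> {"api": "send_rows", "payload": {"rows": [{"hand": -1, "dx": 0, "dy": 0, "dz": 0.08, "rx": 0, "ry": 0, "rz": 0}, {"hand": -1, "dx": 0, "dy": 0, "dz": 0.16, "rx": 0, "ry": 0, "rz": 0}, {"hand": -1, "dx": 0, "dy": 0, "dz": 0.24, "rx": 0, "ry": 0, "rz": 0}]}}

```text
time_s: 3.9
eef_pos: [0.5731, -0.0095, 0.1499]
tcp_rot: [-3.142, 0.001, 2.996]
wrist_force: [-1.1, 1.1, 6.8]
grip_width: 0.0005
```

>>> {"api": "send_rows", "payload": {"rows": [{"hand": -1, "dx": 0, "dy": 0, "dz": 0.06, "rx": 0, "ry": 0, "rz": 0}, {"hand": -1, "dx": 0, "dy": 0, "dz": 0.12, "rx": 0, "ry": 0, "rz": 0}]}}

```text
time_s: 4.15
eef_pos: [0.5731, -0.0095, 0.1488]
tcp_rot: [-3.142, 0.002, 2.996]
wrist_force: [-0.6, 0.4, 6.6]
grip_width: 0.0004
```

>>> {"api": "send_rows", "payload": {"rows": [{"hand": -1, "dx": 0, "dy": 0, "dz": 0.06, "rx": 0, "ry": 0, "rz": 0}]}}

```text
time_s: 4.28
eef_pos: [0.5731, -0.0096, 0.1482]
tcp_rot: [-3.142, 0.001, 2.996]
wrist_force: [-1.3, 1.4, 6.5]
grip_width: 0.0008
```

>>> {"api": "send_rows", "payload": {"rows": [{"hand": -1, "dx": 0, "dy": 0, "dz": 0.06, "rx": 0, "ry": 0, "rz": 0}]}}

```text
time_s: 4.4
eef_pos: [0.5731, -0.0095, 0.1476]
tcp_rot: [-3.142, 0.001, 2.996]
wrist_force: [-0.6, 0.8, 6.5]
grip_width: 0.0007
```

>>> {"api": "send_rows", "payload": {"rows": [{"hand": -1, "dx": 0, "dy": 0, "dz": 0.06, "rx": 0, "ry": 0, "rz": 0}]}}

```text
time_s: 4.53
eef_pos: [0.5731, -0.0096, 0.147]
tcp_rot: [-3.142, 0.002, 2.996]
wrist_force: [-1.6, 0.4, 6.8]
grip_width: 0.0004
```

>>> {"api": "send_rows", "payload": {"rows": [{"hand": -1, "dx": 0, "dy": 0, "dz": 0.06, "rx": 0, "ry": 0, "rz": 0}]}}

```text
time_s: 4.65
eef_pos: [0.5731, -0.0095, 0.1464]
tcp_rot: [-3.142, 0.001, 2.996]
wrist_force: [-1.5, -0.3, 6.8]
grip_width: 0.0003
```

>>> {"api": "send_rows", "payload": {"rows": [{"hand": -1, "dx": 0, "dy": 0, "dz": 0.06, "rx": 0, "ry": 0, "rz": 0}]}}

```text
time_s: 4.78
eef_pos: [0.5731, -0.0095, 0.1458]
tcp_rot: [-3.142, 0.001, 2.996]
wrist_force: [-1.4, 0.7, 8.6]
grip_width: 0.0007
```

>>> {"api": "send_rows", "payload": {"rows": [{"hand": -1, "dx": 0, "dy": 0, "dz": 0.06, "rx": 0, "ry": 0, "rz": 0}]}}

```text
time_s: 4.9
eef_pos: [0.5732, -0.0096, 0.1458]
tcp_rot: [-3.142, 0.002, 2.996]
wrist_force: [-2.7, 0.9, 12.6]
grip_width: 0.0006
```

>>> {"api": "send_rows", "payload": {"rows": [{"hand": -1, "dx": 0, "dy": 0, "dz": 0.04, "rx": 0, "ry": 0, "rz": 0}]}}

```text
time_s: 5.03
eef_pos: [0.5732, -0.0096, 0.1458]
tcp_rot: [-3.141, 0.002, 2.996]
wrist_force: [-2.5, 0.0, 14.1]
grip_width: 0.0003
```

>>> {"api": "send_rows", "payload": {"rows": [{"hand": -1, "dx": 0, "dy": 0, "dz": -0.4, "rx": 0, "ry": 0, "rz": 0}, {"hand": -1, "dx": 0, "dy": 0, "dz": -0.9, "rx": 0, "ry": 0, "rz": 0}, {"hand": -1, "dx": 0, "dy": 0, "dz": -1.6, "rx": 0, "ry": 0, "rz": 0}, {"hand": -1, "dx": 0, "dy": 0, "dz": -2.5, "rx": 0, "ry": 0, "rz": 0}, {"hand": -1, "dx": 0, "dy": 0, "dz": -3.7, "rx": 0, "ry": 0, "rz": 0}, {"hand": -1, "dx": 0, "dy": 0, "dz": -5.2, "rx": 0, "ry": 0, "rz": 0}, {"hand": 0.2, "dx": 0, "dy": 0, "dz": -6.2, "rx": 0, "ry": 0, "rz": 0}, {"hand": 0.2, "dx": 0, "dy": 0, "dz": -6.2, "rx": 0, "ry": 0, "rz": 0}]}}

```text
time_s: 6.02
eef_pos: [0.573, -0.0096, 0.2066]
tcp_rot: [-3.141, 0.002, 2.996]
wrist_force: [-0.3, -0.4, 0.5]
grip_width: 0.013
```

```bash
python3 - <<'E'
from h import *
from rig import telemetry,cams
s=telemetry.read_state();print(s["eef_pos"],s["tcp_rot"],s["wrist_force"],s["grip_width"],plan(s,(.572,-.0105,.155),np.radians(171.7)))
S=cams.camera("side")
cv2.imwrite("pics/s2.png",S["pixels"][140:300,230:440].repeat(3,0).repeat(3,1))
cv2.imwrite("pics/w2.png",cams.camera("wrist")["pixels"])
for z in (.136,.162):print(proj(S,(.5729,-.0101,z)))
E
```

```text
[ 0.57296332 -0.00955483  0.20664679] [-3.14142680e+00  1.55788797e-03  2.99619429e+00] [-0.25634136 -0.40492009  0.51504371] 0.012984067555185302 (array([ 0.09, -0.11,  5.16]), array([-0.01,  0.09, -0.03]))
[323.89469541 213.95000825]
[324.01720374 201.30868865]
```

View pics/s2.png

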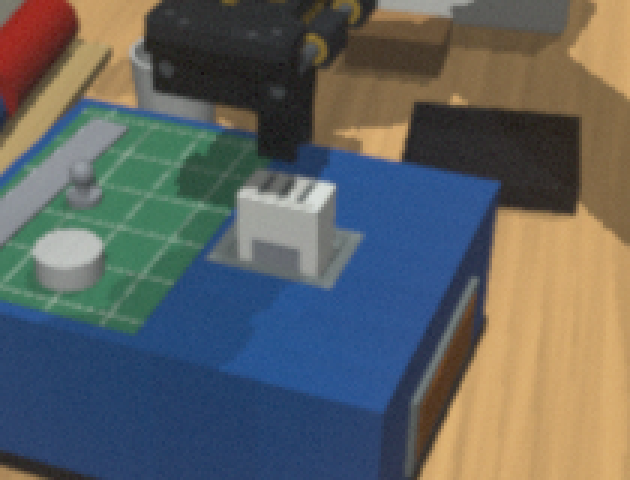

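View pics/w2.png

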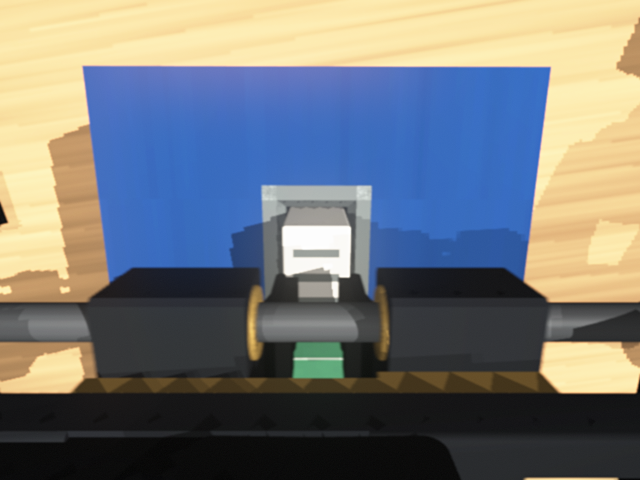

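>>> {"api": "send_rows", "payload": {"rows": [{"hand": 0.3, "dx": 0, "dy": -0.05, "dz": 0.5, "rx": 0, "ry": 0, "rz": 0}, {"hand": 0.3, "dx": 0, "dy": -0.05, "dz": 1, "rx": 0, "ry": 0, "rz": 0}, {"hand": 0.3, "dx": 0, "dy": -0.05, "dz": 2, "rx": 0, "ry": 0, "rz": 0}]}}

```text
time_s: 6.5
eef_pos: [0.5726, -0.01, 0.1851]
tcp_rot: [3.142, -0.0, 2.996]
wrist_force: [0.0, -0.3, -0.3]
grip_width: 0.0504
```

>>> {"api": "send_rows", "payload": {"rows": [{"hand": 0.3, "dx": 0, "dy": 0, "dz": 1, "rx": 0, "ry": 0, "rz": 0}, {"hand": 0.3, "dx": 0, "dy": 0, "dz": 2, "rx": 0, "ry": 0, "rz": 0}, {"hand": 0.3, "dx": 0, "dy": 0, "dz": 3, "rx": 0, "ry": 0, "rz": 0}, {"hand": 0.3, "dx": 0, "dy": 0, "dz": 3.5, "rx": 0, "ry": 0, "rz": 0}, {"hand": 0.3, "dx": 0, "dy": 0, "dz": 3.5, "rx": 0, "ry": 0, "rz": 0}, {"hand": -0.2, "dx": 0, "dy": 0, "dz": 3.5, "rx": 0, "ry": 0, "rz": 0}, {"hand": -0.5, "dx": 0, "dy": 0, "dz": 3.5, "rx": 0, "ry": 0, "rz": 0}]}}

```text
time_s: 7.38
eef_pos: [0.5729, -0.01, 0.1512]
tcp_rot: [-3.142, 0.001, 2.996]
wrist_force: [0.5, -0.3, 0.7]
grip_width: 0.044
```

>>> {"api": "send_rows", "payload": {"rows": [{"hand": -1, "dx": 0, "dy": 0, "dz": 0, "rx": 0, "ry": 0, "rz": 0}, {"hand": -1, "dx": 0, "dy": 0, "dz": 0, "rx": 0, "ry": 0, "rz": 0}, {"hand": -1, "dx": 0, "dy": 0, "dz": 0, "rx": 0, "ry": 0, "rz": 0}, {"hand": -1, "dx": 0, "dy": 0, "dz": 0, "rx": 0, "ry": 0, "rz": 0}]}}

```text
time_s: 7.88
eef_pos: [0.5727, -0.01, 0.151]
tcp_rot: [-3.142, 0.0, 2.996]
wrist_force: [0.6, -0.5, 2.8]
grip_width: 0.0316
```

>>> {"api": "send_rows", "payload": {"rows": [{"hand": -1, "dx": 0, "dy": 0, "dz": -0.3, "rx": 0, "ry": 0, "rz": 0}, {"hand": -1, "dx": 0, "dy": 0, "dz": -0.6, "rx": 0, "ry": 0, "rz": 0}, {"hand": -1, "dx": 0, "dy": 0, "dz": -1.2, "rx": 0, "ry": 0, "rz": 0}, {"hand": -1, "dx": 0, "dy": 0, "dz": -2, "rx": 0, "ry": 0, "rz": 0}, {"hand": -1, "dx": 0, "dy": 0, "dz": -3, "rx": 0, "ry": 0, "rz": 0}, {"hand": -1, "dx": 0, "dy": 0, "dz": -5, "rx": 0, "ry": 0, "rz": 0}, {"hand": -1, "dx": 0, "dy": 0, "dz": -7, "rx": 0, "ry": 0, "rz": 0}]}}

```text
time_s: 8.75
eef_pos: [0.5725, -0.01, 0.2219]
tcp_rot: [-3.142, 0.0, 2.996]
wrist_force: [0.7, 0.9, -1.2]
grip_width: 0.0318
```

```bash
python3 - <<'E'
from h import *
from rig import telemetry,cams
s=telemetry.read_state();print(s["eef_pos"],s["tcp_rot"],s["wrist_force"],s["grip_width"],plan(s,(.474,-.333,.22),np.radians(171.7)))
S=cams.camera("side")
cv2.imwrite("pics/s3.png",S["pixels"][100:300,230:440].repeat(3,0).repeat(3,1))
E
```

```text
[ 0.57252158 -0.00997058  0.22185649] [-3.14157966e+00  2.08722818e-04  2.99609048e+00] [ 0.67415787  0.93424603 -1.16280157] 0.03182548408064477 (array([  5.06, -33.39,   0.19]), array([-0.  ,  0.01, -0.04]))
```

View pics/s3.png

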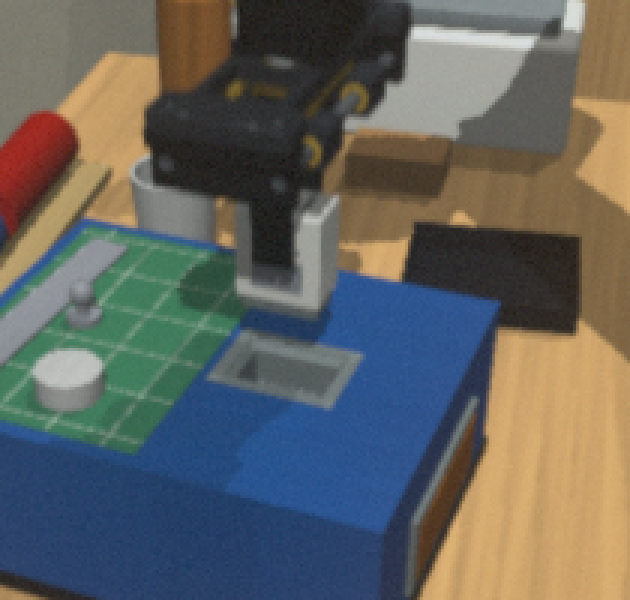

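>>> {"api": "send_rows", "payload": {"rows": [{"hand": -1, "dx": 0.5, "dy": -3, "dz": 0, "rx": 0, "ry": 0, "rz": 0}, {"hand": -1, "dx": 1.2, "dy": -8, "dz": 0, "rx": 0, "ry": 0, "rz": 0}, {"hand": -1, "dx": 2, "dy": -13, "dz": 0, "rx": 0, "ry": 0, "rz": 0}, {"hand": -1, "dx": 2.8, "dy": -18, "dz": 0, "rx": 0, "ry": 0, "rz": 0}, {"hand": -1, "dx": 3.5, "dy": -23, "dz": 0, "rx": 0, "ry": 0, "rz": 0}, {"hand": -1, "dx": 4.3, "dy": -28, "dz": 2, "rx": 0, "ry": 0, "rz": 0}, {"hand": -1, "dx": 5, "dy": -32, "dz": 4.5, "rx": 0, "ry": 0, "rz": 0}, {"hand": -1, "dx": 5, "dy": -33.4, "dz": 7.5, "rx": 0, "ry": 0, "rz": 0}]}}

```text
time_s: 9.8
eef_pos: [0.4743, -0.3365, 0.1458]
tcp_rot: [-3.139, 0.002, 2.993]
wrist_force: [0.0, -0.5, -1.8]
grip_width: 0.032
```

>>> {"api": "send_rows", "payload": {"rows": [{"hand": -1, "dx": 0, "dy": 0, "dz": 3, "rx": 0, "ry": 0, "rz": 0}, {"hand": -1, "dx": 0, "dy": 0, "dz": 5, "rx": 0, "ry": 0, "rz": 0}, {"hand": -1, "dx": 0, "dy": 0, "dz": 7, "rx": 0, "ry": 0, "rz": 0}, {"hand": -1, "dx": 0, "dy": 0, "dz": 7, "rx": 0, "ry": 0, "rz": 0}]}}

```text
time_s: 10.3
eef_pos: [0.4738, -0.3325, 0.0744]
tcp_rot: [3.139, -0.003, 2.996]
wrist_force: [-0.2, 0.3, -1.4]
grip_width: 0.0318
```

```bash
python3 - <<'E'
from h import *
from rig import telemetry,cams
s=telemetry.read_state();print(s["eef_pos"],s["tcp_rot"],s["wrist_force"],s["grip_width"],plan(s,(.474,-.333,.06),np.radians(171.7)))
S=cams.camera("side");T=cams.camera("top")
a=S["pixels"][120:280,300:500].repeat(2,0).repeat(2,1);b=T["pixels"][240:400,420:570].repeat(2,0).repeat(2,1)
cv2.imwrite("pics/s4.png",np.hstack([a,b]))
E
```

```text
[ 0.47382855 -0.33245105  0.0744247 ] [ 3.13942649e+00 -2.79202217e-03  2.99599863e+00] [-0.21394201  0.2996514  -1.41957001] 0.03179385787715291 (array([-0.03, -0.05,  1.44]), array([ 0.12, -0.16, -0.04]))
```

View pics/s4.png

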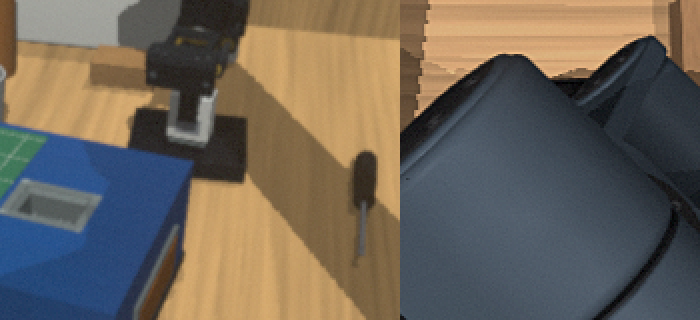

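>>> {"api": "send_rows", "payload": {"rows": [{"hand": -1, "dx": 0, "dy": 0, "dz": 0.8, "rx": 0, "ry": 0, "rz": 0}, {"hand": -1, "dx": 0, "dy": 0, "dz": 1.3, "rx": 0, "ry": 0, "rz": 0}, {"hand": -1, "dx": 0, "dy": 0, "dz": 1.5, "rx": 0, "ry": 0, "rz": 0}, {"hand": -1, "dx": 0, "dy": 0, "dz": 1.6, "rx": 0, "ry": 0, "rz": 0}, {"hand": -1, "dx": 0, "dy": 0, "dz": 1.65, "rx": 0, "ry": 0, "rz": 0}]}}

```text
time_s: 11.02
eef_pos: [0.4747, -0.3332, 0.0593]
tcp_rot: [-3.141, 0.0, 2.996]
wrist_force: [-0.6, -0.9, -1.7]
grip_width: 0.0317
```

>>> {"api": "send_rows", "payload": {"rows": [{"hand": -1, "dx": 0, "dy": 0, "dz": 0.08, "rx": 0, "ry": 0, "rz": 0}]}}

```text
time_s: 11.15
eef_pos: [0.4747, -0.3333, 0.0586]
tcp_rot: [-3.141, 0.0, 2.996]
wrist_force: [0.6, -0.2, 4.9]
grip_width: 0.0318
```

>>> {"api": "send_rows", "payload": {"rows": [{"hand": 0.3, "dx": 0, "dy": 0, "dz": -0.05, "rx": 0, "ry": 0, "rz": 0}, {"hand": 0.3, "dx": 0, "dy": 0, "dz": -0.05, "rx": 0, "ry": 0, "rz": 0}, {"hand": 0.3, "dx": 0, "dy": 0, "dz": -0.05, "rx": 0, "ry": 0, "rz": 0}, {"hand": 0.3, "dx": 0, "dy": 0, "dz": -0.05, "rx": 0, "ry": 0, "rz": 0}]}}

```text
time_s: 11.65
eef_pos: [0.4747, -0.3332, 0.059]
tcp_rot: [-3.142, 0.0, 2.996]
wrist_force: [0.2, 0.2, 0.5]
grip_width: 0.0552
```

>>> {"api": "send_rows", "payload": {"rows": [{"hand": 0.3, "dx": 0, "dy": 0, "dz": -1, "rx": 0, "ry": 0, "rz": 0}, {"hand": 0.3, "dx": 0, "dy": 0, "dz": -3, "rx": 0, "ry": 0, "rz": 0}, {"hand": 0.3, "dx": 0, "dy": 0, "dz": -6, "rx": 0, "ry": 0, "rz": 0}, {"hand": 0.3, "dx": 0, "dy": 0, "dz": -10, "rx": 0, "ry": 0, "rz": 0}, {"hand": 0.3, "dx": 0, "dy": 0, "dz": -14, "rx": 0, "ry": 0, "rz": 0}, {"hand": 0.3, "dx": 0, "dy": 0, "dz": -18, "rx": 0, "ry": 0, "rz": 0}, {"hand": 0.3, "dx": 0, "dy": 0, "dz": -18, "rx": 0, "ry": 0, "rz": 0}]}}

```text
time_s: 12.52
eef_pos: [0.4763, -0.3348, 0.2434]
tcp_rot: [-3.136, 0.007, 2.996]
wrist_force: [-1.3, 0.2, -1.0]
grip_width: 0.0564
```

```bash
python3 - <<'E'
from h import *
from rig import telemetry,cams
s=telemetry.read_state();print(s["eef_pos"],s["tcp_rot"],s["wrist_force"],s["grip_width"],plan(s,(.464,.3166,.235),np.radians(152.5)))
S=cams.camera("side");T=cams.camera("wrist")
a=S["pixels"][120:280,300:500].repeat(2,0).repeat(2,1);b=cv2.resize(T["pixels"],None,fx=.5,fy=.5);b=np.vstack([b,np.zeros((80,320,3),np.uint8)])
cv2.imwrite("pics/s5.png",np.hstack([a,b]))
E
```

```text
[ 0.4763229  -0.33479763  0.24339405] [-3.13595596  0.00724693  2.99631929] [-1.31331919  0.21108677 -0.95603918] 0.056382263280431895 (array([10.65, 64.28,  0.4 ]), array([-0.25,  0.47, 19.18]))
```

View pics/s5.png

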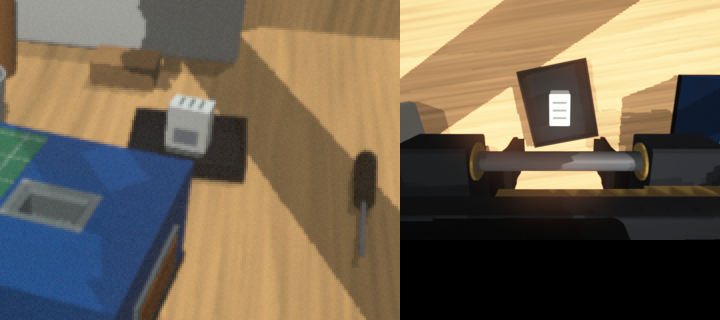

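>>> {"api": "send_rows", "payload": {"rows": [{"hand": 0.3, "dx": 0.5, "dy": 3, "dz": 0, "rx": 0, "ry": 0, "rz": 2}, {"hand": 0.3, "dx": 1.3, "dy": 8, "dz": 0, "rx": 0, "ry": 0, "rz": 5}, {"hand": 0.3, "dx": 2.2, "dy": 13.5, "dz": 0, "rx": 0, "ry": 0, "rz": 8}, {"hand": 0.3, "dx": 3.1, "dy": 19, "dz": 0, "rx": 0, "ry": 0, "rz": 11}, {"hand": 0.3, "dx": 4, "dy": 24.5, "dz": 0, "rx": 0, "ry": 0, "rz": 14}, {"hand": 0.3, "dx": 5, "dy": 30, "dz": 0, "rx": 0, "ry": 0, "rz": 17}, {"hand": 0.3, "dx": 5.9, "dy": 35.5, "dz": 0, "rx": 0, "ry": 0, "rz": 19.2}, {"hand": 0.3, "dx": 6.8, "dy": 41, "dz": 0, "rx": 0, "ry": 0, "rz": 19.2}]}}

```text
time_s: 13.62
eef_pos: [0.4655, 0.0841, 0.2376]
tcp_rot: [-3.14, -0.003, 2.66]
wrist_force: [0.8, 0.1, 0.7]
grip_width: 0.0566
```

```bash
python3 - <<'E'
from h import *
from rig import telemetry,cams
s=telemetry.read_state();print(s["eef_pos"],s["tcp_rot"],s["wrist_force"],s["grip_width"],plan(s,(.464,.3166,.18),np.radians(152.5)))
E
```

```text
[0.46551618 0.08406981 0.23762293] [-3.14028088e+00 -2.85440484e-03  2.66046981e+00] [0.82868919 0.14566463 0.72238193] 0.05658505287309552 (array([10.88, 20.55,  5.77]), array([-0.08, -0.16, -0.07]))
```

>>> {"api": "send_rows", "payload": {"rows": [{"hand": 0.3, "dx": 2.6, "dy": 5, "dz": 0, "rx": 0, "ry": 0, "rz": 0}, {"hand": 0.3, "dx": 5.2, "dy": 10, "dz": 0, "rx": 0, "ry": 0, "rz": 0}, {"hand": 0.3, "dx": 7.8, "dy": 15, "dz": 1, "rx": 0, "ry": 0, "rz": 0}, {"hand": 0.3, "dx": 10, "dy": 19, "dz": 2.5, "rx": 0, "ry": 0, "rz": 0}, {"hand": 0.3, "dx": 10.8, "dy": 20.5, "dz": 4.5, "rx": 0, "ry": 0, "rz": 0}, {"hand": 0.3, "dx": 10.8, "dy": 20.5, "dz": 5.7, "rx": 0, "ry": 0, "rz": 0}, {"hand": 0.3, "dx": 10.8, "dy": 20.5, "dz": 5.7, "rx": 0, "ry": 0, "rz": 0}]}}

```text
time_s: 14.5
eef_pos: [0.4645, 0.3127, 0.1801]
tcp_rot: [-3.138, -0.003, 2.661]
wrist_force: [0.0, -0.1, 0.5]
grip_width: 0.0567
```

```bash
python3 - <<'E'
from h import *
from rig import telemetry,cams
s=telemetry.read_state();print(s["eef_pos"],s["tcp_rot"],s["grip_width"],plan(s,(.464,.3166,.053),np.radians(152.5)))
W=cams.camera("wrist");cv2.imwrite("pics/w6.png",W["pixels"])
# wrist pixels -> world at z=.064
Rt=Ro.from_euler('xyz',s["tcp_rot"]).as_matrix();A=W["T_tool_cam"]
Rw=Rt@A[:3,:3];o=s["eef_pos"]+Rt@A[:3,3]
c=dict(camera_matrix=W["camera_matrix"],R=Rw.T,t=-Rw.T@o)
print("expect",proj(c,(.464,.3166,.064)))
im=W["pixels"].astype(int)
m=((im.min(2)>185)&(im.max(2)-im.min(2)<35)).astype(np.uint8)*255
cs,_=cv2.findContours(m,cv2.RETR_EXTERNAL,cv2.CHAIN_APPROX_NONE)
for k in cs:
    if cv2.contourArea(k)>800:
        r=cv2.minAreaRect(k);print(r);print(np.array([onz(c,q,.064) for q in cv2.boxPoints(r)]),onz(c,r[0],.064))
E
```

```text
[0.46448366 0.31274949 0.18013817] [-3.13755264e+00 -2.87065109e-03  2.66073519e+00] 0.05671104143758835 (array([ 0.18,  0.37, 12.71]), array([-0.23, -0.16, -0.05]))
expect [322.83790699 239.46929029]
((323.0, 236.5), (75.0, 50.0), 90.0)
[[0.43379137 0.31483282 0.064     ]
 [0.44819707 0.34245203 0.064     ]
 [0.49211669 0.32046604 0.064     ]
 [0.47708527 0.29159038 0.064     ]] [0.46231918 0.31758812 0.064     ]
```

View pics/w6.png

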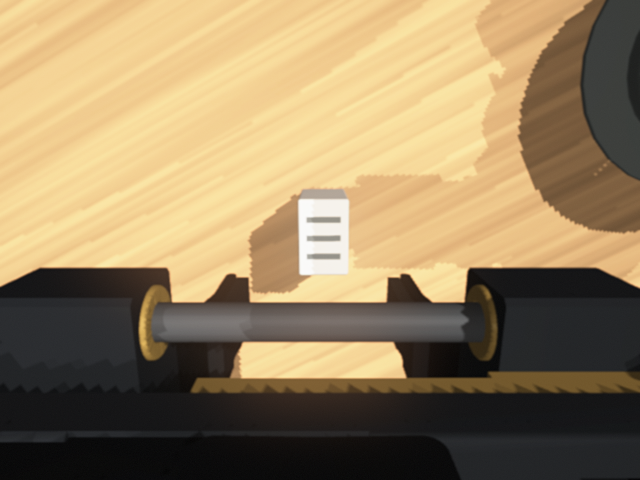

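>>> {"api": "send_rows", "payload": {"rows": [{"hand": 0.3, "dx": 0.3, "dy": 0.38, "dz": 2, "rx": 0, "ry": 0, "rz": 0}, {"hand": 0.3, "dx": 0.3, "dy": 0.38, "dz": 5, "rx": 0, "ry": 0, "rz": 0}, {"hand": 0.3, "dx": 0.3, "dy": 0.38, "dz": 7.5, "rx": 0, "ry": 0, "rz": 0}, {"hand": 0.3, "dx": 0.3, "dy": 0.38, "dz": 9.5, "rx": 0, "ry": 0, "rz": 0}, {"hand": 0.3, "dx": 0.3, "dy": 0.38, "dz": 11, "rx": 0, "ry": 0, "rz": 0}, {"hand": 0.3, "dx": 0.3, "dy": 0.38, "dz": 12, "rx": 0, "ry": 0, "rz": 0}, {"hand": 0.3, "dx": 0.3, "dy": 0.38, "dz": 12.6, "rx": 0, "ry": 0, "rz": 0}, {"hand": 0.3, "dx": 0.3, "dy": 0.38, "dz": 12.6, "rx": 0, "ry": 0, "rz": 0}]}}

```text
time_s: 15.55
eef_pos: [0.465, 0.3187, 0.0559]
tcp_rot: [-3.142, -0.0, 2.661]
wrist_force: [-0.6, -0.1, 0.2]
grip_width: 0.0564
```

>>> {"api": "send_rows", "payload": {"rows": [{"hand": -1, "dx": 0, "dy": 0, "dz": 0, "rx": 0, "ry": 0, "rz": 0}, {"hand": -1, "dx": 0, "dy": 0, "dz": 0, "rx": 0, "ry": 0, "rz": 0}, {"hand": -1, "dx": 0, "dy": 0, "dz": 0, "rx": 0, "ry": 0, "rz": 0}, {"hand": -1, "dx": 0, "dy": 0, "dz": 0, "rx": 0, "ry": 0, "rz": 0}, {"hand": -1, "dx": 0, "dy": 0, "dz": 0, "rx": 0, "ry": 0, "rz": 0}]}}

```text
time_s: 16.18
eef_pos: [0.4648, 0.3187, 0.0562]
tcp_rot: [-3.141, 0.0, 2.661]
wrist_force: [-1.3, -1.6, 2.8]
grip_width: 0.0322
```

>>> {"api": "send_rows", "payload": {"rows": [{"hand": -1, "dx": 0, "dy": 0, "dz": -1, "rx": 0, "ry": 0, "rz": 0}, {"hand": -1, "dx": 0, "dy": 0, "dz": -4, "rx": 0, "ry": 0, "rz": 0}, {"hand": -1, "dx": 0, "dy": 0, "dz": -8, "rx": 0, "ry": 0, "rz": 0}, {"hand": -1, "dx": 0, "dy": 0, "dz": -12, "rx": 0, "ry": 0, "rz": 0}, {"hand": -1, "dx": 0, "dy": 0, "dz": -16, "rx": 0, "ry": 0, "rz": 0}, {"hand": -1, "dx": 0, "dy": 0, "dz": -18, "rx": 0, "ry": 0, "rz": 0}, {"hand": -1, "dx": 0, "dy": 0, "dz": -18, "rx": 0, "ry": 0, "rz": 0}]}}

```text
time_s: 17.05
eef_pos: [0.4658, 0.3193, 0.238]
tcp_rot: [3.138, 0.003, 2.661]
wrist_force: [0.5, -1.0, -1.9]
grip_width: 0.0323
```

```bash
python3 - <<'E'
from h import *
from rig import telemetry,cams
s=telemetry.read_state();print(s["eef_pos"],s["tcp_rot"],s["wrist_force"],s["grip_width"],plan(s,(.5727,-.0102,.225),np.radians(171.7)))
S=cams.camera("side")
cv2.imwrite("pics/s7.png",S["pixels"][150:480,150:500].repeat(2,0).repeat(2,1)[:600])
E
```

```text
[0.46579161 0.31929982 0.23800131] [3.13782142e+00 2.91126920e-03 2.66106223e+00] [ 0.45687637 -0.99186154 -1.88670665] 0.032253762300888764 (array([-24.71, -24.28,   1.28]), array([  0.19,   0.2 , -19.23]))
```

View pics/s7.png

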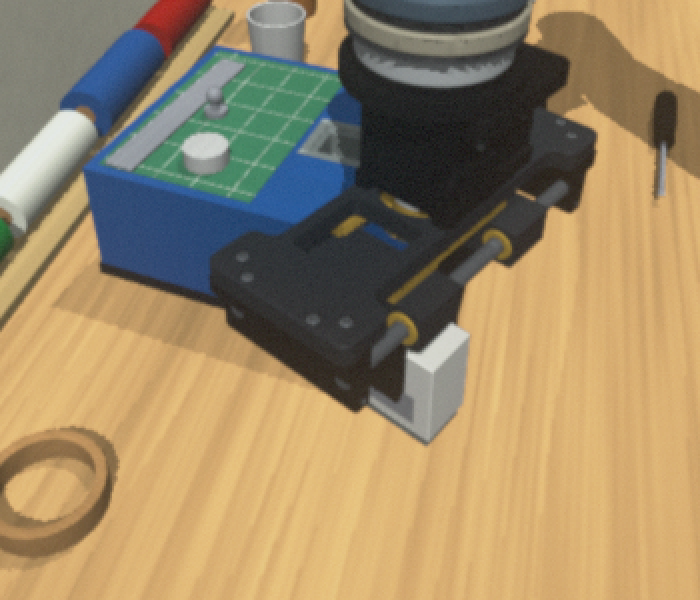

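>>> {"api": "send_rows", "payload": {"rows": [{"hand": -1, "dx": -2, "dy": -2, "dz": 0, "rx": 0, "ry": 0, "rz": -3}, {"hand": -1, "dx": -5.5, "dy": -5.4, "dz": 0, "rx": 0, "ry": 0, "rz": -6}, {"hand": -1, "dx": -9, "dy": -8.8, "dz": 0, "rx": 0, "ry": 0, "rz": -9}, {"hand": -1, "dx": -12.5, "dy": -12.3, "dz": 0, "rx": 0, "ry": 0, "rz": -12}, {"hand": -1, "dx": -16, "dy": -15.7, "dz": 0, "rx": 0, "ry": 0, "rz": -15}, {"hand": -1, "dx": -19.5, "dy": -19.2, "dz": 0, "rx": 0, "ry": 0, "rz": -18}, {"hand": -1, "dx": -23, "dy": -22.6, "dz": 0.5, "rx": 0, "ry": 0, "rz": -19.2}, {"hand": -1, "dx": -24.7, "dy": -24.3, "dz": 1, "rx": 0, "ry": 0, "rz": -19.2}]}}

```text
time_s: 18.1
eef_pos: [0.5715, -0.0134, 0.224]
tcp_rot: [-3.141, -0.002, 2.994]
wrist_force: [-0.2, 0.1, -1.8]
grip_width: 0.0321
```

>>> {"api": "send_rows", "payload": {"rows": [{"hand": -1, "dx": 0, "dy": 0, "dz": 0, "rx": 0, "ry": 0, "rz": 0}, {"hand": -1, "dx": 0, "dy": 0, "dz": 0, "rx": 0, "ry": 0, "rz": 0}]}}

```text
time_s: 18.35
eef_pos: [0.5705, -0.01, 0.2248]
tcp_rot: [3.141, -0.003, 2.996]
wrist_force: [0.6, 0.5, -1.7]
grip_width: 0.0324
```

```bash
python3 - <<'E'
from h import *
from rig import telemetry,cams
s=telemetry.read_state();print(s["eef_pos"],s["tcp_rot"],s["wrist_force"],s["grip_width"],plan(s,(.5727,-.0102,.19),np.radians(171.7)))
S=cams.camera("side")
cv2.imwrite("pics/s8.png",S["pixels"][120:280,250:430].repeat(3,0).repeat(3,1)[:600])
E
```

```text
[ 0.57048629 -0.01004159  0.22479473] [ 3.14077825e+00 -3.10544734e-03  2.99607319e+00] [ 0.61760238  0.4856794  -1.68054   ] 0.03239535629704434 (array([-0.23,  0.01,  3.48]), array([ 0.05, -0.18, -0.04]))
```

View pics/s8.png

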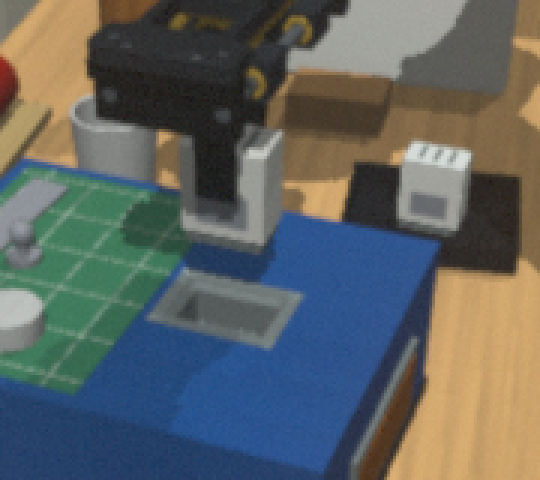

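>>> {"api": "send_rows", "payload": {"rows": [{"hand": -1, "dx": -0.18, "dy": 0, "dz": 1, "rx": 0, "ry": 0, "rz": 0}, {"hand": -1, "dx": -0.18, "dy": 0, "dz": 2.5, "rx": 0, "ry": 0, "rz": 0}, {"hand": -1, "dx": -0.18, "dy": 0, "dz": 3.8, "rx": 0, "ry": 0, "rz": 0}, {"hand": -1, "dx": -0.18, "dy": 0, "dz": 4.0, "rx": 0, "ry": 0, "rz": 0}, {"hand": -1, "dx": -0.18, "dy": 0, "dz": 4.2, "rx": 0, "ry": 0, "rz": 0}, {"hand": -1, "dx": -0.18, "dy": 0, "dz": 4.4, "rx": 0, "ry": 0, "rz": 0}, {"hand": -1, "dx": -0.18, "dy": 0, "dz": 4.6, "rx": 0, "ry": 0, "rz": 0}]}}

```text
time_s: 19.27
eef_pos: [0.5737, -0.0112, 0.1802]
tcp_rot: [-3.142, 0.001, 2.996]
wrist_force: [-0.7, -0.5, 0.2]
grip_width: 0.0321
```

>>> {"api": "send_rows", "payload": {"rows": [{"hand": -1, "dx": 0, "dy": 0, "dz": 0.15, "rx": 0, "ry": 0, "rz": 0}, {"hand": -1, "dx": 0, "dy": 0, "dz": 0.3, "rx": 0, "ry": 0, "rz": 0}]}}

```text
time_s: 19.52
eef_pos: [0.5735, -0.0112, 0.177]
tcp_rot: [-3.142, 0.0, 2.996]
wrist_force: [-0.5, -0.2, -0.6]
grip_width: 0.0321
```

>>> {"api": "send_rows", "payload": {"rows": [{"hand": -1, "dx": 0, "dy": 0, "dz": 0.15, "rx": 0, "ry": 0, "rz": 0}, {"hand": -1, "dx": 0, "dy": 0, "dz": 0.3, "rx": 0, "ry": 0, "rz": 0}]}}

```text
time_s: 19.77
eef_pos: [0.5734, -0.0111, 0.1739]
tcp_rot: [3.142, 0.0, 2.996]
wrist_force: [-0.4, 0.9, -2.1]
grip_width: 0.0323
```

>>> {"api": "send_rows", "payload": {"rows": [{"hand": -1, "dx": 0.05, "dy": 0.08, "dz": 0.1, "rx": 0, "ry": 0, "rz": 0}, {"hand": -1, "dx": 0.05, "dy": 0.08, "dz": 0.25, "rx": 0, "ry": 0, "rz": 0}, {"hand": -1, "dx": 0.05, "dy": 0.08, "dz": 0.4, "rx": 0, "ry": 0, "rz": 0}, {"hand": -1, "dx": 0.05, "dy": 0.08, "dz": 0.55, "rx": 0, "ry": 0, "rz": 0}]}}

```text
time_s: 20.27
eef_pos: [0.573, -0.0103, 0.1684]
tcp_rot: [3.142, 0.0, 2.996]
wrist_force: [0.3, 1.0, -2.1]
grip_width: 0.0323
```

>>> {"api": "send_rows", "payload": {"rows": [{"hand": -1, "dx": 0, "dy": 0, "dz": 0.15, "rx": 0, "ry": 0, "rz": 0}, {"hand": -1, "dx": 0, "dy": 0, "dz": 0.3, "rx": 0, "ry": 0, "rz": 0}, {"hand": -1, "dx": 0, "dy": 0, "dz": 0.45, "rx": 0, "ry": 0, "rz": 0}, {"hand": -1, "dx": 0, "dy": 0, "dz": 0.6, "rx": 0, "ry": 0, "rz": 0}]}}

```text
time_s: 20.78
eef_pos: [0.573, -0.0103, 0.1623]
tcp_rot: [3.142, 0.0, 2.996]
wrist_force: [0.4, 1.2, -1.4]
grip_width: 0.0323
```

Sliding in freely (bottom 14 mm deep); the platform should come at TCP z ≈ 0.154.

>>> {"api": "send_rows", "payload": {"rows": [{"hand": -1, "dx": 0, "dy": 0, "dz": 0.15, "rx": 0, "ry": 0, "rz": 0}, {"hand": -1, "dx": 0, "dy": 0, "dz": 0.3, "rx": 0, "ry": 0, "rz": 0}, {"hand": -1, "dx": 0, "dy": 0, "dz": 0.45, "rx": 0, "ry": 0, "rz": 0}, {"hand": -1, "dx": 0, "dy": 0, "dz": 0.6, "rx": 0, "ry": 0, "rz": 0}]}}

```text
time_s: 21.28
eef_pos: [0.573, -0.0102, 0.1564]
tcp_rot: [3.142, 0.0, 2.996]
wrist_force: [-0.4, 0.0, -0.9]
grip_width: 0.0326
```

>>> {"api": "send_rows", "payload": {"rows": [{"hand": -1, "dx": 0, "dy": 0, "dz": 0.08, "rx": 0, "ry": 0, "rz": 0}, {"hand": -1, "dx": 0, "dy": 0, "dz": 0.16, "rx": 0, "ry": 0, "rz": 0}]}}

```text
time_s: 21.52
eef_pos: [0.573, -0.0102, 0.1548]
tcp_rot: [3.142, 0.0, 2.996]
wrist_force: [-0.3, 0.4, -1.4]
grip_width: 0.0326
```

>>> {"api": "send_rows", "payload": {"rows": [{"hand": -1, "dx": 0, "dy": 0, "dz": 0.08, "rx": 0, "ry": 0, "rz": 0}]}}

```text
time_s: 21.65
eef_pos: [0.573, -0.0102, 0.154]
tcp_rot: [3.142, 0.0, 2.996]
wrist_force: [0.4, 0.7, -0.5]
grip_width: 0.0322
```

>>> {"api": "send_rows", "payload": {"rows": [{"hand": -1, "dx": 0, "dy": 0, "dz": 0.06, "rx": 0, "ry": 0, "rz": 0}]}}

```text
time_s: 21.78
eef_pos: [0.573, -0.0102, 0.1534]
tcp_rot: [3.141, 0.0, 2.996]
wrist_force: [0.4, -0.0, -0.7]
grip_width: 0.032
```

>>> {"api": "send_rows", "payload": {"rows": [{"hand": -1, "dx": 0, "dy": 0, "dz": 0.08, "rx": 0, "ry": 0, "rz": 0}]}}

```text
time_s: 21.9
eef_pos: [0.5731, -0.0102, 0.1527]
tcp_rot: [3.142, 0.0, 2.996]
wrist_force: [-0.1, 0.9, -0.3]
grip_width: 0.0324
```

>>> {"api": "send_rows", "payload": {"rows": [{"hand": -1, "dx": 0, "dy": 0, "dz": 0.08, "rx": 0, "ry": 0, "rz": 0}]}}

```text
time_s: 22.02
eef_pos: [0.5732, -0.0103, 0.1524]
tcp_rot: [3.142, 0.001, 2.996]
wrist_force: [-1.5, 0.7, 4.9]
grip_width: 0.0326
```

>>> {"api": "send_rows", "payload": {"rows": [{"hand": 0.2, "dx": 0, "dy": 0, "dz": 0, "rx": 0, "ry": 0, "rz": 0}, {"hand": 0.2, "dx": 0, "dy": 0, "dz": 0, "rx": 0, "ry": 0, "rz": 0}, {"hand": 0.2, "dx": 0, "dy": 0, "dz": 0, "rx": 0, "ry": 0, "rz": 0}, {"hand": 0.2, "dx": 0, "dy": 0, "dz": -1, "rx": 0, "ry": 0, "rz": 0}, {"hand": 0.2, "dx": 0, "dy": 0, "dz": -2.5, "rx": 0, "ry": 0, "rz": 0}, {"hand": 0.2, "dx": 0, "dy": 0, "dz": -4, "rx": 0, "ry": 0, "rz": 0}, {"hand": -1, "dx": 0, "dy": 0, "dz": -4.3, "rx": 0, "ry": 0, "rz": 0}, {"hand": -1, "dx": 0, "dy": 0, "dz": -4.3, "rx": 0, "ry": 0, "rz": 0}]}}

```text
time_s: 23.02
eef_pos: [0.5731, -0.0102, 0.1954]
tcp_rot: [-3.142, 0.001, 2.996]
wrist_force: [0.4, 0.2, -0.1]
grip_width: 0.0397
```

```bash
python3 - <<'E'
from h import *
from rig import telemetry,cams
s=telemetry.read_state();print(s["eef_pos"],s["tcp_rot"],s["wrist_force"],s["grip_width"],plan(s,(.573,-.0102,.183),np.radians(171.7)))
S=cams.camera("side")
cv2.imwrite("pics/s9.png",S["pixels"][120:280,250:430].repeat(3,0).repeat(3,1)[:600])
E
```

```text
[ 0.57311819 -0.01024981  0.19543948] [-3.14155911e+00  9.94593504e-04  2.99613811e+00] [ 0.4085175   0.15938725 -0.05706452] 0.03968191716530603 (array([0.01, 0.  , 1.24]), array([-0.  ,  0.06, -0.03]))
```

View pics/s9.png

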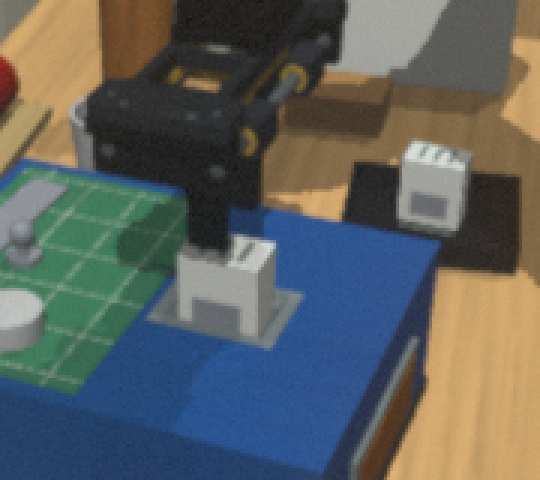

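>>> {"api": "send_rows", "payload": {"rows": [{"hand": -1, "dx": 0, "dy": 0, "dz": 0, "rx": 0, "ry": 0, "rz": 0}, {"hand": -1, "dx": 0, "dy": 0, "dz": 0, "rx": 0, "ry": 0, "rz": 0}, {"hand": -1, "dx": 0, "dy": 0, "dz": 0.4, "rx": 0, "ry": 0, "rz": 0}, {"hand": -1, "dx": 0, "dy": 0, "dz": 0.9, "rx": 0, "ry": 0, "rz": 0}, {"hand": -1, "dx": 0, "dy": 0, "dz": 1.2, "rx": 0, "ry": 0, "rz": 0}, {"hand": -1, "dx": 0, "dy": 0, "dz": 1.35, "rx": 0, "ry": 0, "rz": 0}, {"hand": -1, "dx": 0, "dy": 0, "dz": 1.5, "rx": 0, "ry": 0, "rz": 0}, {"hand": -1, "dx": 0, "dy": 0, "dz": 1.65, "rx": 0, "ry": 0, "rz": 0}]}}

```text
time_s: 24.08
eef_pos: [0.5731, -0.0103, 0.1789]
tcp_rot: [-3.142, 0.0, 2.996]
wrist_force: [-0.6, -0.2, 4.9]
grip_width: 0.0004
```

>>> {"api": "send_rows", "payload": {"rows": [{"hand": -1, "dx": 0, "dy": 0, "dz": 0.15, "rx": 0, "ry": 0, "rz": 0}, {"hand": -1, "dx": 0, "dy": 0, "dz": 0.3, "rx": 0, "ry": 0, "rz": 0}, {"hand": -1, "dx": 0, "dy": 0, "dz": 0.45, "rx": 0, "ry": 0, "rz": 0}, {"hand": -1, "dx": 0, "dy": 0, "dz": 0.6, "rx": 0, "ry": 0, "rz": 0}]}}

```text
time_s: 24.58
eef_pos: [0.5731, -0.0103, 0.1724]
tcp_rot: [-3.142, 0.0, 2.996]
wrist_force: [-0.6, 0.8, 4.9]
grip_width: 0.0005
```

>>> {"api": "send_rows", "payload": {"rows": [{"hand": -1, "dx": 0, "dy": 0, "dz": 0.15, "rx": 0, "ry": 0, "rz": 0}, {"hand": -1, "dx": 0, "dy": 0, "dz": 0.3, "rx": 0, "ry": 0, "rz": 0}, {"hand": -1, "dx": 0, "dy": 0, "dz": 0.45, "rx": 0, "ry": 0, "rz": 0}, {"hand": -1, "dx": 0, "dy": 0, "dz": 0.6, "rx": 0, "ry": 0, "rz": 0}, {"hand": -1, "dx": 0, "dy": 0, "dz": 0.75, "rx": 0, "ry": 0, "rz": 0}]}}

```text
time_s: 25.2
eef_pos: [0.5731, -0.0103, 0.1649]
tcp_rot: [-3.142, 0.0, 2.996]
wrist_force: [-0.6, 0.4, 5.1]
grip_width: 0.0003
```

>>> {"api": "send_rows", "payload": {"rows": [{"hand": -1, "dx": 0, "dy": 0, "dz": 0.1, "rx": 0, "ry": 0, "rz": 0}, {"hand": -1, "dx": 0, "dy": 0, "dz": 0.2, "rx": 0, "ry": 0, "rz": 0}, {"hand": -1, "dx": 0, "dy": 0, "dz": 0.3, "rx": 0, "ry": 0, "rz": 0}, {"hand": -1, "dx": 0, "dy": 0, "dz": 0.4, "rx": 0, "ry": 0, "rz": 0}, {"hand": -1, "dx": 0, "dy": 0, "dz": 0.5, "rx": 0, "ry": 0, "rz": 0}, {"hand": -1, "dx": 0, "dy": 0, "dz": 0.6, "rx": 0, "ry": 0, "rz": 0}]}}

```text
time_s: 25.95
eef_pos: [0.5732, -0.0103, 0.159]
tcp_rot: [-3.142, 0.0, 2.996]
wrist_force: [-1.8, -0.4, 5.8]
grip_width: 0.0004
```

>>> {"api": "send_rows", "payload": {"rows": [{"hand": -1, "dx": 0, "dy": 0, "dz": 0.1, "rx": 0, "ry": 0, "rz": 0}, {"hand": -1, "dx": 0, "dy": 0, "dz": 0.2, "rx": 0, "ry": 0, "rz": 0}, {"hand": -1, "dx": 0, "dy": 0, "dz": 0.3, "rx": 0, "ry": 0, "rz": 0}, {"hand": -1, "dx": 0, "dy": 0, "dz": 0.4, "rx": 0, "ry": 0, "rz": 0}, {"hand": -1, "dx": 0, "dy": 0, "dz": 0.5, "rx": 0, "ry": 0, "rz": 0}, {"hand": -1, "dx": 0, "dy": 0, "dz": 0.6, "rx": 0, "ry": 0, "rz": 0}]}}

```text
time_s: 26.7
eef_pos: [0.5732, -0.0103, 0.1531]
tcp_rot: [-3.142, 0.0, 2.996]
wrist_force: [-1.3, 0.1, 6.2]
grip_width: 0.0004
```

>>> {"api": "send_rows", "payload": {"rows": [{"hand": -1, "dx": 0, "dy": 0, "dz": 0.08, "rx": 0, "ry": 0, "rz": 0}, {"hand": -1, "dx": 0, "dy": 0, "dz": 0.16, "rx": 0, "ry": 0, "rz": 0}, {"hand": -1, "dx": 0, "dy": 0, "dz": 0.24, "rx": 0, "ry": 0, "rz": 0}, {"hand": -1, "dx": 0, "dy": 0, "dz": 0.32, "rx": 0, "ry": 0, "rz": 0}]}}

```text
time_s: 27.2
eef_pos: [0.5732, -0.0103, 0.15]
tcp_rot: [-3.142, 0.001, 2.996]
wrist_force: [-0.7, 0.4, 6.7]
grip_width: 0.0005
```

>>> {"api": "send_rows", "payload": {"rows": [{"hand": -1, "dx": 0, "dy": 0, "dz": 0.06, "rx": 0, "ry": 0, "rz": 0}, {"hand": -1, "dx": 0, "dy": 0, "dz": 0.12, "rx": 0, "ry": 0, "rz": 0}]}}

```text
time_s: 27.45
eef_pos: [0.5732, -0.0103, 0.1488]
tcp_rot: [-3.142, 0.001, 2.996]
wrist_force: [-1.6, -0.3, 6.8]
grip_width: 0.0003
```

>>> {"api": "send_rows", "payload": {"rows": [{"hand": -1, "dx": 0, "dy": 0, "dz": 0.06, "rx": 0, "ry": 0, "rz": 0}, {"hand": -1, "dx": 0, "dy": 0, "dz": 0.12, "rx": 0, "ry": 0, "rz": 0}]}}

```text
time_s: 27.7
eef_pos: [0.5732, -0.0103, 0.1476]
tcp_rot: [-3.142, 0.001, 2.996]
wrist_force: [-2.2, 0.6, 6.9]
grip_width: 0.0007
```

>>> {"api": "send_rows", "payload": {"rows": [{"hand": -1, "dx": 0, "dy": 0, "dz": 0.06, "rx": 0, "ry": 0, "rz": 0}, {"hand": -1, "dx": 0, "dy": 0, "dz": 0.12, "rx": 0, "ry": 0, "rz": 0}]}}

```text
time_s: 27.95
eef_pos: [0.5732, -0.0103, 0.1464]
tcp_rot: [-3.142, 0.0, 2.996]
wrist_force: [-0.9, 0.2, 7.1]
grip_width: 0.0005
```

>>> {"api": "send_rows", "payload": {"rows": [{"hand": -1, "dx": 0, "dy": 0, "dz": 0.06, "rx": 0, "ry": 0, "rz": 0}]}}

```text
time_s: 28.08
eef_pos: [0.5732, -0.0103, 0.1459]
tcp_rot: [-3.142, 0.001, 2.996]
wrist_force: [-0.9, -0.3, 7.7]
grip_width: 0.0002
```

>>> {"api": "send_rows", "payload": {"rows": [{"hand": -1, "dx": 0, "dy": 0, "dz": 0.06, "rx": 0, "ry": 0, "rz": 0}]}}

```text
time_s: 28.2
eef_pos: [0.5733, -0.0103, 0.1458]
tcp_rot: [-3.142, 0.001, 2.996]
wrist_force: [-2.9, 0.1, 13.9]
grip_width: 0.0007
```

>>> {"api": "send_rows", "payload": {"rows": [{"hand": -1, "dx": 0, "dy": 0, "dz": 0.04, "rx": 0, "ry": 0, "rz": 0}]}}

```text
time_s: 28.32
eef_pos: [0.5734, -0.0103, 0.1458]
tcp_rot: [-3.141, 0.001, 2.996]
wrist_force: [-3.5, 0.9, 13.9]
grip_width: 0.0006
```

Firm stop reached at 14 N, same height as before. Let go.

>>> {"api": "send_rows", "payload": {"rows": [{"hand": -1, "dx": 0, "dy": 0, "dz": -0.3, "rx": 0, "ry": 0, "rz": 0}, {"hand": -1, "dx": 0, "dy": 0, "dz": -0.7, "rx": 0, "ry": 0, "rz": 0}, {"hand": -1, "dx": 0, "dy": 0, "dz": -1.1, "rx": 0, "ry": 0, "rz": 0}, {"hand": -1, "dx": 0, "dy": 0, "dz": -1.6, "rx": 0, "ry": 0, "rz": 0}, {"hand": -1, "dx": 0, "dy": 0, "dz": -2.5, "rx": 0, "ry": 0, "rz": 0}, {"hand": -1, "dx": 0, "dy": 0, "dz": -5, "rx": 0, "ry": 0, "rz": 0}, {"hand": -1, "dx": 0, "dy": 0, "dz": -9, "rx": 0, "ry": 0, "rz": 0}, {"hand": -1, "dx": 0, "dy": 0, "dz": -13, "rx": 0, "ry": 0, "rz": 0}]}}

```text
time_s: 29.32
eef_pos: [0.5728, -0.0102, 0.2756]
tcp_rot: [3.142, -0.001, 2.996]
wrist_force: [1.1, -0.2, -0.3]
grip_width: 0.0003
```

>>> {"api": "send_rows", "payload": {"rows": [{"hand": -1, "dx": 0, "dy": 0, "dz": 0, "rx": 0, "ry": 0, "rz": 0}, {"hand": -1, "dx": 0, "dy": 0, "dz": 0, "rx": 0, "ry": 0, "rz": 0}, {"hand": -1, "dx": 0, "dy": 0, "dz": 0, "rx": 0, "ry": 0, "rz": 0}]}}

```text
time_s: 29.7
eef_pos: [0.572, -0.0101, 0.273]
tcp_rot: [3.141, -0.003, 2.996]
wrist_force: [0.4, 0.6, 0.3]
grip_width: 0.0005
```

```bash
python3 - <<'E'
from h import *
from rig import telemetry,cams
s=telemetry.read_state();print(s["time_s"],s["eef_pos"],s["wrist_force"])
S=cams.camera("side");im=S["pixels"].astype(int)
cv2.imwrite("pics/s10.png",S["pixels"])
w=((im.min(2)>150)&(im.max(2)-im.min(2)<40)).astype(np.uint8)*255
m=np.zeros_like(w);m[190:238,300:352]=w[190:238,300:352]
p=np.column_stack(np.nonzero(m)[::-1]).astype(np.float32);print(cv2.minAreaRect(p))
cv2.imwrite("pics/s10c.png",S["pixels"][120:280,250:430].repeat(3,0).repeat(3,1)[:600])
E
```

```text
29.7 [ 0.57204074 -0.01012518  0.27300214] [0.44913448 0.64585574 0.25005298]
((324.3823547363281, 218.5294189453125), (30.044870376586914, 19.089881896972656), 12.52880859375)
```

View pics/s10c.png

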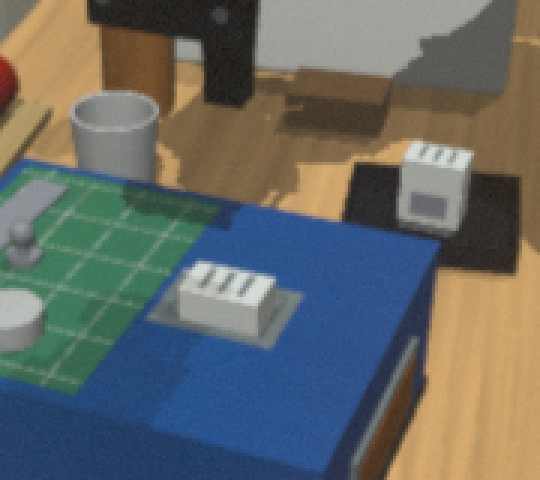

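View pics/s10.png

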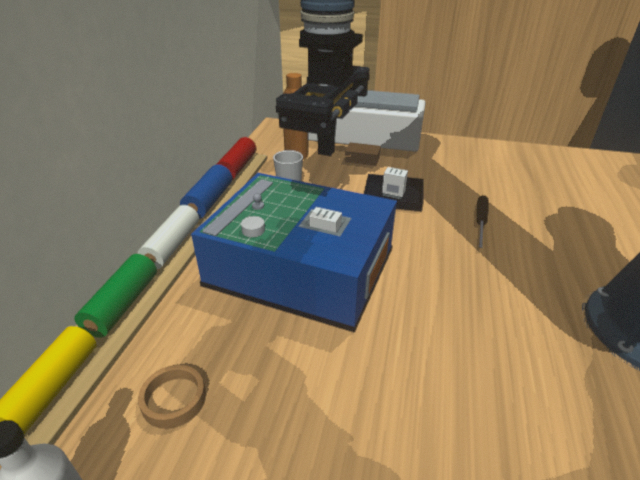

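The new cartridge sits latched at the same held height as the old one did at the start, at (325,219). The old one stands upright in the tray at (395,182), and the other things have not moved.

```bash
python3 -c "
from rig import robot;print(robot.hand_in())"
```

```text
the job is handed in; nothing more can be done
None
```

The cartridge is changed and the job is handed in, at about 30 s of robot time.

- **Spent cartridge:** I pressed it to the firm stop at about 14 N and it popped up about 26 mm. I lifted it out and stood it upright in the middle of the black tray.
- **New cartridge:** I lowered it into the bay until it rested on the platform, at about 5 N. Then I pressed it with closed fingers to the same stop height, again at about 14 N, well under the 30 N limit.

**Last checks:**
- The side view shows the new cartridge held at the height the old one had at the start.
- The old cartridge is upright in the tray, and the tape, cup, rule and tin look where they were.
- The gripper is about 12 cm clear of the cartridge, with nearly zero wrist force.
- I checked the bystanders only by eye in that view.
- No checks failed. The only disagreement was up to about 2 mm between the wrist and top cameras on where the new cartridge stood, and it still went in freely.

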